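# Test the trip, then draw out the curing lamp and hold it over the mould

## Robot

A 6-joint arm with a two-finger parallel gripper is mounted at the origin on the work surface. World frame = base frame: x ahead of the robot, y to its left, z up, the work surface at z = 0. Lengths are in mm, angles in rad, forces in N, time in s.
With the tool pointing down it reaches from about 300 to 775 mm from the base axis. Payload 14.6 kg.
Tool frame: the origin (TCP) lies where the fingers leave the gripper's body, on its centre line; the fingertips stand 97 mm ahead of it and the grasp point (between the pads) lies ahead of it (grip_depth is the z of the grasp point in the tool frame, in mm); z points along the fingers, y is the line along which they close (so a half turn about z gives the same grasp; the last joint's range is limited). The gripper opens to 94 mm and grips with 3 to 60 N. Pads are 16 mm wide; open, the fingers measure 119 mm over their backs; the gripper's body (75 mm by 177 mm) begins 78 mm behind the grasp point.
Start: joints at [-1.307, 0.3, 1.521, -0, 1.321, -0.067], TCP at [178.633, -520.173, 302.646] pointing down, gripper open.
Joint ranges: [-3.03, 3.03], [-0.79, 2.21], [0.23, 2.52], [-1.04, 4.18], [0, 3.07], [-2.55, 2.55]. Speed limits (rad/s): [2.22, 2.22, 2.57, 3.14, 3.14, 3.14].

## Interface

Orientations are given as [roll, pitch, yaw] about the fixed x, y, z axes, in that order (R = Rz(yaw) Ry(pitch) Rx(roll)).
In Python, from cell import read_state, camera, sign_off, regions_of, spot_point, grip_depth gives the robot as it stands. The module is installed in compiled form; this text tells all that it offers.
- The arm moves only by the tool send_rows, never from a script. Its argument "series" is a list of rows, each a list of 3 entries, a list of its own where there are three numbers: the shift along the world's x, y, z in mm, then the turn about the world's z in degrees, then the closure, from -1 (fully open) to 1 (shut), so that 0 is half open. A call has 1 to 12 rows; each row shifts and turns the commanded pose from where the row before left it; what a row does not reach is not made up. A row lasts 1/10 s, in which the tool goes at most 50 mm and 8.59 degrees, less where a joint would pass 70% of its speed; a pose out of reach is approached as far as the arm can. A call is refused whole if a number of a shift passes 50 or a number of a turn 8.59, either way. A call with a gripper value outside its range is refused whole. The fingers move at their own pace and stop on an object; "squeeze" is the grip in N (left out, the last holds). Time passes only in rows, so rows that do not move let the fingers close. It gives the time, the measured TCP pose, the force, the opening and the grip force at its end, in the units of the state.
- read_state(): the state, without advancing time (a new reading comes with each control period).
- camera(name): name is "scene" or "side" or "wrist"; returns a dict with "color" (384x512x3 uint8, blue, green, red), "fx", "fy", "cx", "cy" (pixels), "camera_from_world" (4x4, takes a point from world to camera coordinates). Camera axes: x right, y down, z forward; pixel columns grow to the right and rows downward; lengths in mm; the calibration is good to about 2 mm. A picture is of the moment at which its call begins. There is no depth.
- sign_off(): hands the job in; it is judged then, once.
Trained networks look in a picture, given as the dict that the camera call returned (one of the last four; its "shot" number tells which), for a name from the list of things; names that differ only in an ending like _2 or _b are one class to them, and where a whole thing is asked for, a point or a joint stands for the part that bears it (a point fixed in the world has none). Each returns a list of dicts, best first, with "confidence" (0 to 1); they miss things now and then, are a little off and sometimes report something else, mostly with a low value. They report only what shows in the picture. A call takes as long as a camera call.
- regions_of(thing, picture): "mask" (384x512 bool, what is visible of it).
- spot_point(thing, picture): "point" ([x, y, z] in mm, in the coordinates of the camera as it stood for that picture, good to about 4 mm: a listed point, or the origin of a listed thing).
The state is a dict: "clock": time; "joints": joint angles; "qd": joint speeds; "effort": joint torques, N m; "eef_pos": TCP position; "eef_rot": TCP orientation; "wrist_force": force on the tool from outside, world axes, zero at the start; "moment": the same for the moment, N m; "finger_gap": finger opening in mm; "finger_force": force on a finger pad.
Only numpy, scipy, OpenCV 4.12 (cv2) and the standard library are available. Lean on these libraries where they do the work, as an engineer would, in place of code of your own. Each camera call takes 0.05 s, during which the arm holds its last target. There are 200 camera calls.

## Task

Get the curing lamp ready over the mould: first test its safety trip by pressing the test button so that the lever drops, and lift the lever back up until it stays. Then take the grip on top of the lamp so that its side lock button is squeezed in, draw the lamp out along its telescoping arm until its pointer lines up with the brass mark at the scale, and hold it there: a spring pulls it back, so the program finishes while still squeezing the grip and holding the lamp at the mark. Leave the other things on the bench where they stand.

Things in the scene. Friction and masses are not known exactly. Their poses are not given: they have to be found in the camera images.
- trip: Trip unit: grey plastic box 90 (x) x 140 (y) x 60 mm high, fixed to the bench. Origin: centre of its underside; z up, its front looks to -x. On its top stand the lever between two low cheeks (on its +y half, 45 mm from the middle) and the test button (on its -y half, 45 mm from the middle, 28 mm in front of the middle).
- test_button (a joint): Test button, travel in m: 0 out, 0.006 fully in (down). Spring: 1.6 N to start, 4 N fully in; comes back when let go. Pressing it beyond about 4 mm tips the lever over, which then falls by its own weight within about a second.
- button_top (a point): Centre of the top of the round black test button (24 mm across), 74.5 mm above the bench when out, 14.5 mm above the box. Press straight down.
- trip_lever (a joint): Angle of the trip lever in rad: 0 set (up, leaning 10 degrees to +x of the trip unit past upright, at its stop), grows as it falls over towards the unit's -x side, 1.6 fully dropped (82 degrees from upright, its tip then sticks out 34 mm in front of the box). It is held up only by its own lean past upright (dead point at 0.175): lifted past that it stays, it has hardly any friction, mass 70 g.
- lever_tip (a point): Centre of the lever's black cross grip, a cylinder 18 mm in diameter and 26 mm long lying along the unit's y, 70 mm from the hinge. About 139 mm above the bench when set, about 80 mm when dropped. Its ends can be pinched along y from above; it pivots between the fingers.
- lever_hinge (a point): Middle of the lever's hinge, whose axis is along the trip unit's y; 70 mm above the bench, fixed.
- boom: Lamp stand, fixed to the bench: base plate 110 x 120 mm, post and a level grey outer tube 44 x 44 mm, 240 mm long, its axis 160 mm above the bench. Origin: on the bench, below the tube's axis, 30 mm in front (-y) of the post. Its -y axis is the direction in which the lamp arm extends. A flat aluminium scale with ticks (26 mm wide, top 150 mm above the bench) runs beside the arm, 60 to 86 mm to the +x side of the tube's axis.
- lamp_arm (a joint): Extension of the telescoping arm in m: 0 stowed (locked at the start), 0.19 fully out, along the boom's -y. A spring pulls it in with 3 N (stowed) to 5 N (out). At 0 a latch stops it from going out unless the lock button is squeezed more than 3.5 mm in. If the button is let go when out, the arm runs back and catches about 17 mm short of home.
- lamp_head: Lamp head on the arm's end (moves with it, same axes as the boom): black block 56 x 50 x 40 mm, round lamp of 70 mm diameter below, and on top the upright black grip 30 x 30 mm rising from 180 to 245 mm above the bench. Origin: on the arm's axis, 160 mm above the bench, centre of the head.
- lamp_grip (a point): Centre of the grip block (30 x 30 mm) at the height of the lock button, 220 mm above the bench, 25 mm below the grip's top. Squeeze here along the boom's x axis, from above: one finger on the button on the +x face, the other on the plain -x face.
- lock_button (a joint): Lock button, a steel disc 24 mm across on the grip's +x face, centred at the height of lamp_grip; travel in m: 0 out (it stands 9 mm proud, 24 mm from the grip's centre), 0.006 fully in (3 mm proud). Moves towards the boom's -x when squeezed; 2.5 N to start, 5.5 N fully in; springs out when let go.
- pointer_tip (a point): Tip of the thin steel pointer (4 mm wide) that reaches from the lamp head to the +x side over the scale; 84 mm from the arm's axis, 154 mm above the bench.
- mark: Mould jig, fixed to the bench below the lamp's path, same axes as the boom: plywood base 165 x 90 x 8 mm with a wooden mould frame up to 40 mm high; at its +x end a steel post 10 x 10 mm, 156 mm high, standing beside the scale. Origin: on the bench, below the place where the lamp's centre belongs.
- mark_tip (a point): Tip of the small brass mark (5 mm wide, 8 mm high) on top of the jig's post, at the scale's outer edge, 158 mm above the bench; the pointer's tip must stand opposite it, at the same boom y. It stands 80 to 160 mm out from the stowed pointer; it does not move.
- resin_bottle: White bottle, 70 mm across, 160 mm high; loose bystander, leave it. Origin: a point on its underside, near its middle.
- hardener: Clear plastic bottle, 48 mm across, 100 mm high; loose bystander, leave it. Origin: a point on its underside, near its middle.
- mix_cup: Clear cup, 80 mm across, 80 mm high; loose bystander, leave it. Origin: a point on its underside, near its middle.
- tape: Roll of paper tape, 64 mm across, 25 mm high, lying flat; loose bystander, leave it. Origin: a point on its underside, near its middle.
- spatula: Spatula lying on the bench; loose bystander, leave it. Origin: a point on its underside, near its middle.
- brush: Brush lying on the bench; loose bystander, leave it. Origin: a point on its underside, near its middle.
- pigment_jar: Amber glass jar, 56 mm across, 60 mm high; loose bystander, leave it. Origin: a point on its underside, near its middle.

How it is judged:
By the outcome, as a careful person would: the job done as asked, in the order asked, and still so for the second after the job is handed in, while the arm keeps its last pose, push and grip.
It also fails if it takes over 70 s, if anything falls off the work surface, if the arm or the gripper's body presses on something with over 40 N, if the wrist force passes 120 N, or if a joint passes its speed limit or range.

## Working session

There is one attempt and no reset: what is moved stays moved. The work goes in short steps, Python scripts to look and compute and a tool call to move; the robot and the scene stay as the last step left them, time stands still between calls to the robot, and variables do not carry over. Pictures are saved under pics/ and viewed, at most 11 in all, crops included, and the job is handed in when it is done.

Besides the shell and the picture viewer there is one more tool, called after ">>>" by a JSON object that holds its "op" and its "data". send_rows: Moves the arm, as the interface text tells. Its arguments: {"type":"object","properties":{"series":{"type":"array"},"squeeze":{"type":"number"}},"required":["series"]}

```bash
mkdir -p pics; cat > h.py <<'E'
import numpy as np, cv2
from cell import *
def world(p,pic):
    M=np.array(pic["camera_from_world"]); return np.linalg.inv(M)[:3]@np.append(p,1)
def look(cams,names):
    for c in cams:
        pic=camera(c)
        for n in names:
            r=spot_point(n,pic)
            print(c,n,[(np.round(world(x["point"],pic)).tolist(),round(x["confidence"],2)) for x in r[:2]])
        yield c,pic
E
python3 - <<'E'
from h import *
s=read_state(); print({k:np.round(v,3).tolist() for k,v in s.items()}, grip_depth)
ims=[]
for c,p in look(["scene","side"],["trip","button_top","lever_tip","lever_hinge","boom","lamp_head","lamp_grip","pointer_tip","mark","mark_tip","resin_bottle","hardener","mix_cup","pigment_jar"]):
    cv2.imwrite(f"pics/{c}0.png",p["color"])
E
```

```text
{'clock': 0.0, 'joints': [-1.307, 0.3, 1.522, -0.0, 1.321, -0.067], 'qd': [-0.0, -0.002, 0.0, 0.0, 0.001, 0.0], 'effort': [-0.001, -53.181, -35.274, 0.071, 0.024, -0.0], 'eef_pos': [178.595, -520.04, 302.093], 'eef_rot': [-3.14, -0.0, 0.331], 'wrist_force': [-0.004, -0.31, 0.536], 'moment': [0.022, -0.018, -0.007], 'finger_force': 0.0, 'finger_gap': 93.904} 78.39999999999999
scene trip [([491.0, -259.0, 1.0], 0.84), ([613.0, 101.0, 158.0], 0.53)]
scene button_top [([469.0, -300.0, 74.0], 0.48), ([720.0, 320.0, -4.0], 0.26)]
scene lever_tip [([493.0, -209.0, 137.0], 0.65)]
scene lever_hinge [([482.0, -211.0, 67.0], 0.88), ([490.0, -255.0, 0.0], 0.45)]
scene boom []
scene lamp_head [([617.0, 103.0, 156.0], 0.82)]
scene lamp_grip [([617.0, 98.0, 218.0], 0.62)]
scene pointer_tip [([701.0, 107.0, 154.0], 0.59), ([321.0, -202.0, -0.0], 0.56)]
scene mark [([624.0, -32.0, -2.0], 0.97)]
scene mark_tip [([714.0, -16.0, 158.0], 0.6)]
scene resin_bottle [([719.0, 323.0, -2.0], 0.55)]
scene hardener [([362.0, 290.0, -2.0], 0.54)]
scene mix_cup [([706.0, -352.0, -1.0], 0.63), ([471.0, -304.0, 71.0], 0.29)]
scene pigment_jar []
side trip [([492.0, -261.0, 3.0], 0.92), ([493.0, -213.0, 143.0], 0.44)]
side button_top [([468.0, -305.0, 81.0], 0.48), ([493.0, -256.0, 1.0], 0.21)]
side lever_tip [([496.0, -212.0, 141.0], 0.54)]
side lever_hinge [([480.0, -213.0, 73.0], 0.56), ([698.0, 102.0, 157.0], 0.27)]
side boom [([605.0, 275.0, 1.0], 0.94)]
side lamp_head [([618.0, 98.0, 166.0], 0.88)]
side lamp_grip [([616.0, 100.0, 221.0], 0.58)]
side pointer_tip [([699.0, 102.0, 155.0], 0.85), ([373.0, 135.0, -0.0], 0.47)]
side mark [([620.0, -24.0, 4.0], 0.76)]
side mark_tip [([710.0, -20.0, 160.0], 0.84)]
side resin_bottle [([720.0, 322.0, 2.0], 0.59)]
side hardener [([362.0, 287.0, 3.0], 0.64)]
side mix_cup [([706.0, -353.0, 4.0], 0.81), ([603.0, 278.0, 1.0], 0.26)]
side pigment_jar [([517.0, 491.0, 2.0], 0.71)]
```

View pics/scene0.png

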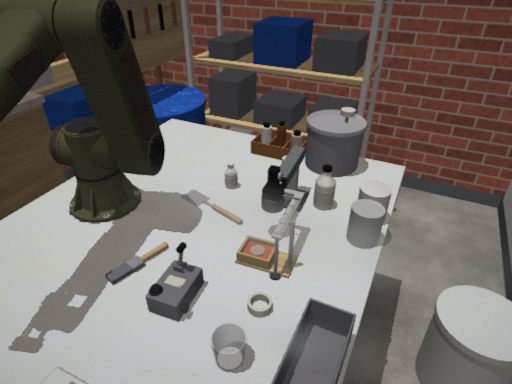

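View pics/side0.png

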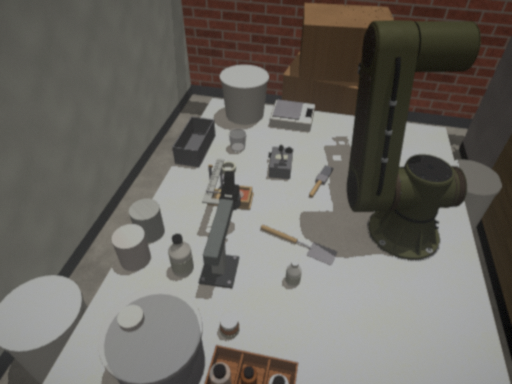

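The pictures agree with the network points: trip unit in front at scene (175,288), with the button at (156,291) and the lever up at (181,250). The lamp stand is at (275,185) and the jig post at (277,250). The path to the trip unit is free, so I'll go above it.

>>> {"op": "send_rows", "data": {"series": [[[40,30,0],-2,1],[[42,31,0],-2,1],[[42,31,0],-2,1],[[42,31,0],-2,1],[[42,31,0],-2,1],[[42,31,0],-1,1],[[38,28,0],0,1],[[0,0,0],0,1],[[0,0,0],0,1]], "squeeze": 10}}

```text
clock: 2.4
eef_pos: [458.2, -313.2, 302.4]
eef_rot: [-3.141, 0.0, 0.141]
wrist_force: [0.7, -0.9, 0.6]
finger_gap: 25.5
finger_force: 0.0
```

```bash
python3 - <<'E'
from h import *
s=read_state(); print(s["eef_pos"],s["eef_rot"],s["finger_gap"])
for c,p in look(["wrist","scene","side"],["trip","button_top","lever_tip","lever_hinge"]):
    if c=="wrist": cv2.imwrite(f"pics/w1.png",p["color"])
E
```

```text
[ 458.1888437  -313.16191708  302.42473619] [-3.14137664e+00  4.01548119e-04  1.40767569e-01] 25.54631536443441
wrist trip [([496.0, -256.0, -5.0], 0.93)]
wrist button_top [([468.0, -305.0, 73.0], 0.83)]
wrist lever_tip [([490.0, -215.0, 139.0], 0.83)]
wrist lever_hinge [([480.0, -212.0, 65.0], 0.62), ([629.0, -23.0, -1.0], 0.37)]
scene trip [([491.0, -257.0, 1.0], 0.61)]
scene button_top [([468.0, -301.0, 73.0], 0.53)]
scene lever_tip [([495.0, -207.0, 140.0], 0.47)]
scene lever_hinge [([483.0, -212.0, 69.0], 0.89)]
side trip [([493.0, -261.0, 2.0], 0.82)]
side button_top [([469.0, -304.0, 78.0], 0.37)]
side lever_tip [([698.0, 104.0, 154.0], 0.69), ([497.0, -209.0, 141.0], 0.63)]
side lever_hinge [([480.0, -214.0, 72.0], 0.61)]
```

View pics/w1.png

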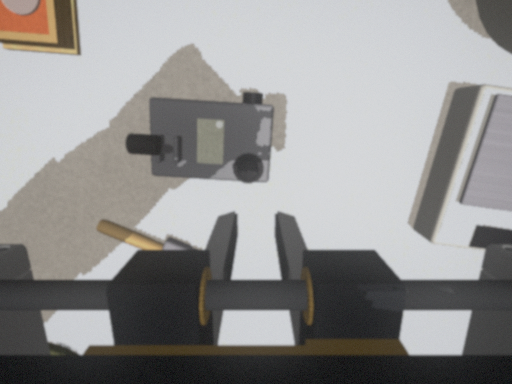

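The wrist view shows the trip unit, with the button at (248,167) and the lever grip at (145,144). It is turned about 2° relative to the tool, so its yaw is about 6°. Next I'll press the button.

>>> {"op": "send_rows", "data": {"series": [[[10,10,0],-2,1],[[0,0,-40],0,1],[[0,0,-40],0,1],[[0,0,-32],0,1],[[0,0,0],0,1],[[0,0,-10],0,1],[[0,0,-7],0,1],[[0,0,-4],0,1],[[0,0,-3],0,1],[[0,0,0],0,1]]}}

```text
clock: 4.15
eef_pos: [468.1, -303.9, 167.2]
eef_rot: [3.141, -0.001, 0.104]
wrist_force: [0.7, -0.5, 2.7]
finger_gap: 0.5
finger_force: 1.7
```

```bash
python3 - <<'E'
from h import *
s=read_state(); print(s["eef_pos"],s["wrist_force"],s["finger_gap"])
for c,p in look(["scene","side"],["lever_tip","button_top"]): pass
E
```

```text
[ 468.05927059 -303.94465305  167.20614755] [ 0.66983893 -0.45552366  2.68283579] 0.5308505870253509
scene lever_tip [([465.0, -210.0, 136.0], 0.46)]
scene button_top [([469.0, -304.0, 70.0], 0.59)]
side lever_tip [([443.0, -217.0, 130.0], 0.62)]
side button_top [([361.0, 289.0, 4.0], 0.49)]
```

The lever is tipping over. I'll rise, half open the fingers and go above where it drops.

>>> {"op": "send_rows", "data": {"series": [[[0,0,20],0,1],[[0,0,40],0,1],[[-10,15,40],0,0],[[-16,23,0],0,0],[[-16,23,0],0,0],[[-14,23,0],0,0],[[0,0,0],0,0],[[0,0,0],0,0],[[0,0,0],0,0]]}}

```text
clock: 5.35
eef_pos: [412.1, -220.2, 266.5]
eef_rot: [-3.141, 0.0, 0.104]
wrist_force: [0.6, -0.7, -0.3]
finger_gap: 46.8
finger_force: 0.0
```

```bash
python3 - <<'E'
from h import *
s=read_state(); print(s["eef_pos"],s["wrist_force"],s["finger_gap"])
for c,p in look(["wrist","scene","side"],["lever_tip","lever_hinge"]): 
    if c=="wrist": cv2.imwrite(f"pics/w2.png",p["color"])
E
```

```text
[ 412.06884441 -220.23299678  266.53866641] [ 0.58476131 -0.70229343 -0.32665429] 46.78253098155692
wrist lever_tip [([410.0, -216.0, 80.0], 0.67), ([494.0, -256.0, -1.0], 0.16)]
wrist lever_hinge [([482.0, -212.0, 68.0], 0.57)]
scene lever_tip [([621.0, -29.0, -2.0], 0.72), ([413.0, -216.0, 81.0], 0.57)]
scene lever_hinge [([481.0, -212.0, 67.0], 0.59), ([413.0, -217.0, 77.0], 0.35)]
side lever_tip [([411.0, -221.0, 83.0], 0.45)]
side lever_hinge [([483.0, -214.0, 70.0], 0.67)]
```

View pics/w2.png

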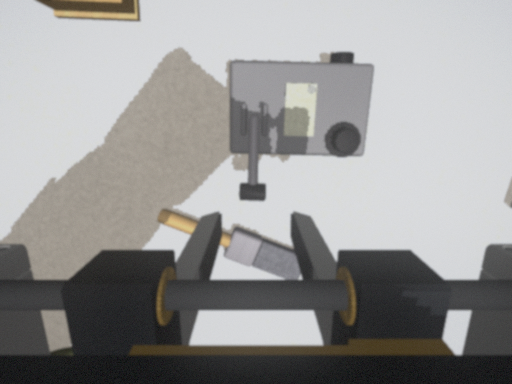

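The lever has dropped; its grip shows at (253,191), in line with the gap between the fingers. I'll go down and pinch it lightly.

>>> {"op": "send_rows", "data": {"series": [[[0,2,-30],0,0],[[0,0,-35],0,0],[[0,0,-28],0,0],[[0,0,-15],0,0],[[0,0,0],0,0],[[0,0,0],0,1],[[0,0,0],0,1],[[0,0,0],0,1],[[0,0,0],0,1],[[0,0,0],0,1]], "squeeze": 6}}

```text
clock: 6.8
eef_pos: [412.0, -217.1, 159.5]
eef_rot: [-3.14, -0.001, 0.104]
wrist_force: [-0.3, 9.3, 6.8]
finger_gap: 26.1
finger_force: 6.0
```

The lever is held, though the 9 N sideways shows about 1 mm of offset. I'll lift along the arc with a small y correction.

>>> {"op": "send_rows", "data": {"series": [[[0,1.5,0],0,1],[[2,0.2,10],0,1],[[4,0.4,10],0,1],[[4.4,0.5,8],0,1],[[5.4,0.6,7.4],0,1],[[6.5,0.7,6.6],0,1],[[7,0.7,5.7],0,1],[[8,0.8,4.7],0,1],[[8.2,0.9,3.8],0,1],[[14.2,1.5,3.5],0,1],[[9.7,1,0.7],0,1],[[7,0.7,-0.4],0,1]]}}

```text
clock: 8.0
eef_pos: [489.1, -209.2, 219.7]
eef_rot: [3.138, -0.001, 0.104]
wrist_force: [0.7, -11.2, 0.5]
finger_gap: 27.2
finger_force: 6.0
```

>>> {"op": "send_rows", "data": {"series": [[[2,-2,-0.5],0,1],[[1,0,0],0,1],[[0,0,0],0,1]]}}

```text
clock: 8.3
eef_pos: [491.7, -210.2, 219.1]
eef_rot: [3.141, -0.001, 0.104]
wrist_force: [1.0, -0.3, 5.4]
finger_gap: 25.9
finger_force: 6.0
```

```bash
python3 - <<'E'
from h import *
s=read_state(); print(s["eef_pos"],s["wrist_force"],s["finger_gap"])
for c,p in look(["scene","side"],["lever_tip","lever_hinge"]): 
    cv2.imwrite(f"pics/{c}3.png",p["color"])
E
```

```text
[ 491.71848057 -210.15493791  219.05376659] [ 0.96372384 -0.27013827  5.39881494] 25.917232595133047
scene lever_tip [([491.0, -208.0, 138.0], 0.43)]
scene lever_hinge [([484.0, -213.0, 68.0], 0.57)]
side lever_tip [([491.0, -215.0, 142.0], 0.45), ([483.0, -213.0, 73.0], 0.2)]
side lever_hinge [([481.0, -212.0, 71.0], 0.77)]
```

The lever is about 10 mm past upright, so I'll release it and rise.

>>> {"op": "send_rows", "data": {"series": [[[1,0,0],0,0],[[0,0,0],0,0],[[0,0,0],0,0],[[0,0,0],0,0],[[0,0,20],0,-1],[[0,0,40],0,-1],[[0,0,40],0,-1],[[0,0,40],0,-1],[[0,0,0],0,-1]]}}

```text
clock: 9.5
eef_pos: [492.8, -210.4, 363.5]
eef_rot: [3.137, -0.007, 0.104]
wrist_force: [-0.3, -0.2, -0.0]
finger_gap: 83.5
finger_force: 0.0
```

```bash
python3 - <<'E'
from h import *
s=read_state(); print(s["eef_pos"],s["wrist_force"],s["finger_gap"])
for c,p in look(["scene","side","wrist"],["lever_tip","lever_hinge"]): 
    cv2.imwrite(f"pics/{c}4.png",p["color"])
E
```

```text
[ 492.76725936 -210.44843186  363.49420189] [-0.27513297 -0.24693299 -0.02842587] 83.4640290555997
scene lever_tip [([498.0, -208.0, 137.0], 0.51)]
scene lever_hinge [([483.0, -211.0, 69.0], 0.89)]
side lever_tip [([495.0, -212.0, 142.0], 0.42), ([615.0, 100.0, 221.0], 0.3)]
side lever_hinge [([480.0, -211.0, 71.0], 0.66)]
wrist lever_tip [([492.0, -215.0, 140.0], 0.91)]
wrist lever_hinge [([479.0, -211.0, 66.0], 0.79)]
```

View pics/wrist4.png

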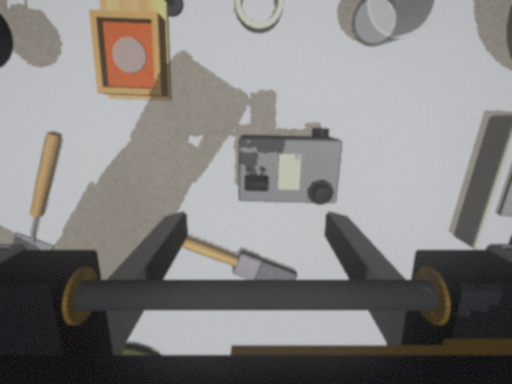

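The lever stands set: it is at (256,183) in the wrist view and its tip is measured at z≈140, +x of the hinge. On to the lamp, turning the gripper.

>>> {"op": "send_rows", "data": {"series": [[[10,26,3],7.5,-1],[[10,26,3],7.5,-1],[[10,26,3],7.5,-1],[[10,26,0],7.5,-1],[[10,26,0],7.5,-1],[[10,26,0],7.5,-1],[[10,26,0],7.5,-1],[[10,26,0],7.5,-1],[[11,26,0],7.5,-1],[[11,26,0],7.5,-1],[[11,25,0],7,-1],[[11,25,0],6,-1]]}}

```text
clock: 11.15
eef_pos: [616.5, 100.9, 366.7]
eef_rot: [-3.141, 0.0, 1.645]
wrist_force: [0.3, -0.8, -0.4]
finger_gap: 93.6
finger_force: 0.0
```

>>> {"op": "send_rows", "data": {"series": [[[0,0,0],0,-1],[[0,0,0],0,-1]]}}

```text
clock: 11.35
eef_pos: [616.1, 99.9, 366.5]
eef_rot: [-3.141, 0.0, 1.639]
wrist_force: [0.6, 0.0, -0.2]
finger_gap: 94.1
finger_force: 0.0
```

```bash
python3 - <<'E'
from h import *
s=read_state(); print(s["eef_pos"],s["eef_rot"],s["finger_gap"])
for c,p in look(["scene","side","wrist"],["lever_tip","boom","lamp_head","lamp_grip","lock_button","pointer_tip","mark","mark_tip"]): 
    cv2.imwrite(f"pics/{c}5.png",p["color"])
E
```

```text
[616.13717506  99.93150611 366.51772428] [-3.14061812e+00  1.67303887e-04  1.63911409e+00] 94.09351539399965
scene lever_tip [([495.0, -207.0, 140.0], 0.67)]
scene boom [([600.0, 272.0, -2.0], 0.69)]
scene lamp_head [([613.0, 102.0, 158.0], 0.94)]
scene lamp_grip [([614.0, 98.0, 219.0], 0.62), ([496.0, -208.0, 138.0], 0.19)]Traceback (most recent call last):
  File "<stdin>", line 3, in <module>
  File "h.py", line 9, in look
    r=spot_point(n,pic)
ValueError: it knows: boom, brush, button_top, hardener, lamp_grip, lamp_head, lever_hinge, lever_tip, mark, mark_tip, mix_cup, pigment_jar, pointer_tip, resin_bottle, spatula, tape, trip
```

```bash
python3 - <<'E'
from h import *
for c,p in look(["scene","side","wrist"],["boom","lamp_head","lamp_grip","pointer_tip","mark","mark_tip"]): 
    cv2.imwrite(f"pics/{c}5.png",p["color"])
E
```

```text
scene boom [([599.0, 275.0, -2.0], 0.74), ([495.0, -208.0, 138.0], 0.54)]
scene lamp_head [([363.0, 289.0, -0.0], 0.75), ([616.0, 102.0, 159.0], 0.62)]
scene lamp_grip [([615.0, 95.0, 219.0], 0.84), ([469.0, -301.0, 72.0], 0.31)]
scene pointer_tip [([700.0, 106.0, 157.0], 0.72)]
scene mark [([621.0, -31.0, -4.0], 0.83)]
scene mark_tip [([714.0, -16.0, 157.0], 0.74)]
side boom [([604.0, 279.0, 0.0], 0.78)]
side lamp_head [([619.0, 96.0, 160.0], 0.8)]
side lamp_grip [([615.0, 99.0, 223.0], 0.69)]
side pointer_tip [([697.0, 103.0, 155.0], 0.71)]
side mark [([618.0, -25.0, 2.0], 0.76)]
side mark_tip [([712.0, -18.0, 160.0], 0.6)]
wrist boom [([715.0, -26.0, 160.0], 0.34)]
wrist lamp_head [([617.0, 94.0, 163.0], 0.84)]
wrist lamp_grip [([613.0, 99.0, 218.0], 0.69)]
wrist pointer_tip [([495.0, -255.0, -4.0], 0.65)]
wrist mark [([624.0, -26.0, -4.0], 0.97)]
wrist mark_tip [([710.0, -25.0, 157.0], 0.93)]
```

View pics/wrist5.png

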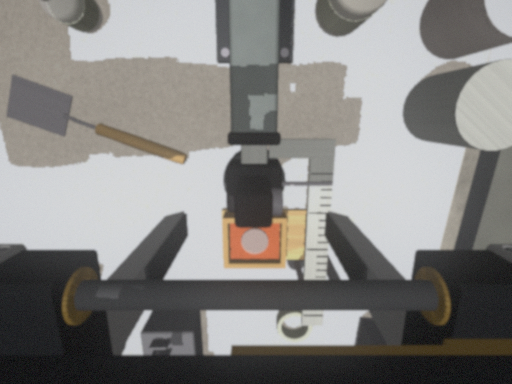

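The wrist view shows the lamp head at (255,190), the tube upright in the picture (so boom yaw ≈ tool yaw, 4°), the pointer at (310,184) over the scale, and both fingers clear of everything. I'll go down and squeeze.

>>> {"op": "send_rows", "data": {"series": [[[0,-1,-20],0,-1],[[0,0,-24],0,-1],[[0,0,-16],0,-1],[[0,0,-8],0,-1],[[0,0,0],0,1],[[0,0,0],0,1],[[0,0,0],0,1],[[0,0,0],0,1],[[0,0,0],0,1],[[0,0,0],0,1],[[0,0,0],0,1],[[0,0,0],0,1]], "squeeze": 30}}

```text
clock: 13.85
eef_pos: [616.1, 98.8, 299.2]
eef_rot: [-3.141, -0.0, 1.64]
wrist_force: [-35.6, -2.6, 13.7]
finger_gap: 33.9
finger_force: 23.5
```

>>> {"op": "send_rows", "data": {"series": [[[-1,0,0.5],0,1],[[-1,0,0],0,1],[[0,0,0],0,1]]}}

```text
clock: 14.15
eef_pos: [615.1, 98.7, 299.3]
eef_rot: [3.138, -0.0, 1.64]
wrist_force: [14.1, 0.4, -7.6]
finger_gap: 32.5
finger_force: 30.0
```

>>> {"op": "send_rows", "data": {"series": [[[0.9,-5,0],0,1],[[0.7,-10,0],0,1],[[0.7,-10,0],0,1],[[0.7,-10,0],0,1],[[0.7,-10,0],0,1],[[0.7,-10,0],0,1],[[0.7,-10,0],0,1],[[0.7,-10,0],0,1],[[0.7,-10,0],0,1],[[0.7,-10,0],0,1],[[0.7,-10,0],0,1],[[0,0,0],0,1]]}}

```text
clock: 15.35
eef_pos: [622.5, -6.7, 299.3]
eef_rot: [3.141, -0.001, 1.639]
wrist_force: [5.1, 4.1, -4.5]
finger_gap: 32.6
finger_force: 30.0
```

```bash
python3 - <<'E'
from h import *
u=np.array([np.sin(.068),-np.cos(.068)])
s=read_state(); print(s["eef_pos"],s["eef_rot"],s["wrist_force"],s["finger_gap"])
for c in ["scene","side","wrist"]:
    pic=camera(c); q={}
    for n in ["pointer_tip","mark_tip","lamp_grip","mark"]:
        r=spot_point(n,pic)
        if r: q[n]=world(r[0]["point"],pic); print(c,n,q[n].round(1),round(r[0]["confidence"],2))
    if "pointer_tip" in q and "mark_tip" in q: print("go",u@(q["mark_tip"]-q["pointer_tip"])[:2])
    im=pic["color"]
    M=np.array(pic["camera_from_world"]); v=M@[712,-15,156,1]; x=int(pic["fx"]*v[0]/v[2]+pic["cx"]); y=int(pic["fy"]*v[1]/v[2]+pic["cy"])
    print(c,x,y); x0=min(max(x-40,0),432);y0=min(max(y-30,0),324)
    cv2.imwrite(f"pics/{c}6.png",cv2.resize(im[y0:y0+60,x0:x0+80],(640,480),interpolation=cv2.INTER_CUBIC)); print(x0,y0)
ims=[cv2.imread(f"pics/{c}6.png") for c in ("scene","side","wrist")]
cv2.imwrite("pics/all6.png",cv2.resize(np.hstack(ims[:2]),(800,300)))
E
```

```text
[622.46076125  -6.65453995 299.2914027 ] [ 3.14056750e+00 -7.37898171e-04  1.63917576e+00] [ 5.13115874  4.08610091 -4.47104846] 32.597746657448354
scene pointer_tip [708.6   3.6 155.3] 0.88
scene mark_tip [713.2 -14.4 156.6] 0.91
scene lamp_grip [621.4  -7.5 218.2] 0.67
scene mark [623.5 -32.5  -2.2] 0.8
go 18.316734531127313
scene 289 222
249 192
side pointer_tip [700.6   0.  156.2] 0.79
side mark_tip [712.2 -22.7 162.9] 0.58
side lamp_grip [623.7  -6.  222.6] 0.76
side mark [620.8 -23.7   4.3] 0.75
go 23.4442698481734
side 211 167
171 137
wrist pointer_tip [707.    6.2 149.4] 0.77
wrist lamp_grip [706.7   4.7 149.7] 0.64
wrist 358 220
318 190
```

View pics/all6.png

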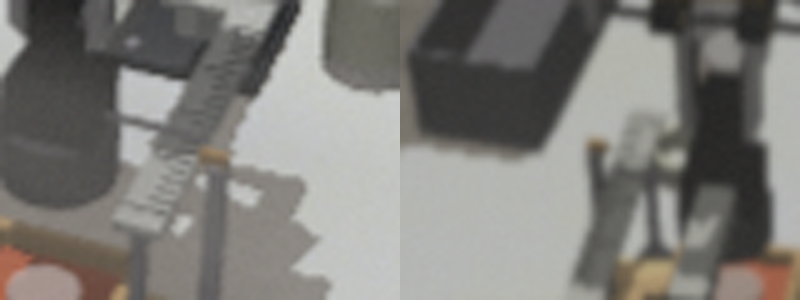

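View pics/wrist6.png

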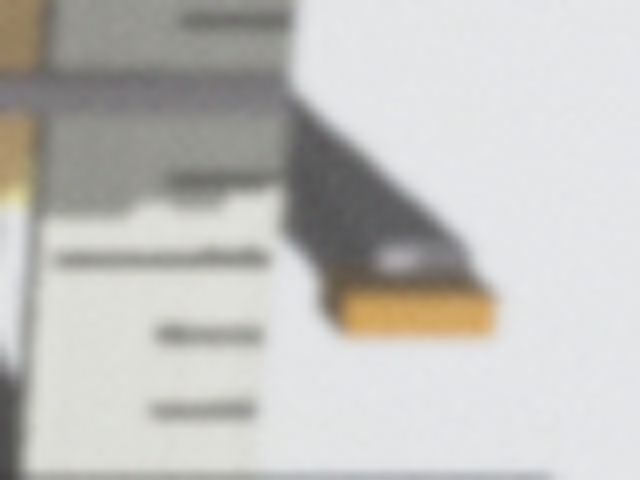

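In the wrist crop the pointer's centreline is at row ≈201.6 and the brass top is centred at row ≈229. The scene and side crops show the pointer still short of the mark by roughly 20 mm. I'll compute the rest from the wrist rays.

```bash
cat >> h.py <<'E'
def ray(pic,u,v,z):
    M=np.array(pic["camera_from_world"]); R,t=M[:3,:3],M[:3,3]; c=-R.T@t
    d=R.T@[(u-pic["cx"])/pic["fx"],(v-pic["cy"])/pic["fy"],1]; return c+d*(z-c[2])/d[2]
E
python3 - <<'E'
from h import *
u=np.array([np.sin(.068),-np.cos(.068)])
p=camera("wrist"); M=np.array(p["camera_from_world"]); print(-M[:3,:3].T@M[:3,3])
a=ray(p,353.6,201.6,154);print(a)
for z in (158,162,164):
    b=ray(p,370.5,229,z); print(z,b,u@(b-a)[:2])
a0=ray(p,322,201.6,154);print("pointer dir",a-a0)
b0=ray(p,361.5,229.2,162);b1=ray(p,379.5,229.2,162);print("mark dir",b1-b0)
E
```

```text
[618.98976511  65.4972233  380.00378092]
[7.06280176e+02 4.07384399e-01 1.54000000e+02]
158 [722.84133195 -21.59036143 158.        ] 23.072197560093155
162 [720.97016441 -20.02124248 162.        ] 21.379563662743497
164 [720.03458065 -19.23668301 164.        ] 20.53324671406865
pointer dir [26.54787262  1.8289138   0.        ]
mark dir [14.97569294  1.02983477  0.        ]
```

>>> {"op": "send_rows", "data": {"series": [[[0.5,-7,0],0,1],[[0.5,-7,0],0,1],[[0.4,-6,0],0,1],[[0,0,0],0,1],[[0,0,0],0,1]]}}

```text
clock: 16.65
eef_pos: [623.7, -25.8, 299.3]
eef_rot: [3.141, -0.001, 1.64]
wrist_force: [5.5, 5.0, -4.7]
finger_gap: 32.4
finger_force: 30.0
```

```bash
python3 - <<'E'
from h import *
u=np.array([np.sin(.068),-np.cos(.068)])
s=read_state(); print(s["eef_pos"],s["wrist_force"],s["finger_gap"])
out=[]
for c in ["scene","side","wrist"]:
    g=[]
    for k in range(3 if c!="wrist" else 2):
        pic=camera(c); q={n:spot_point(n,pic) for n in ("pointer_tip","mark_tip")}
        if all(q.values()):
            a,b=[world(q[n][0]["point"],pic) for n in q]; g.append(round(u@(b-a)[:2],1))
            if k==0: print(c,a.round(1),b.round(1))
    print("go",c,g)
    M=np.array(pic["camera_from_world"]); v=M@[712,-18,156,1]; x=int(pic["fx"]*v[0]/v[2]+pic["cx"]); y=int(pic["fy"]*v[1]/v[2]+pic["cy"])
    x0=min(max(x-25,0),462);y0=min(max(y-25,0),334); print(c,x0,y0)
    out.append(cv2.resize(pic["color"][y0:y0+50,x0:x0+50],(400,400),interpolation=cv2.INTER_CUBIC))
    print(c,"cam",(-M[:3,:3].T@M[:3,3]).round())
cv2.imwrite("pics/all7.png",np.hstack(out[:2])); cv2.imwrite("pics/w7.png",out[2])
E
```

```text
[623.74960436 -25.82575368 299.2942129 ] [ 5.48389674  5.03493069 -4.68540635] 32.41020028843467
scene [ 482.7 -211.    69.1] [710.8 -16.6 156. ]
go scene [np.float64(-178.4), np.float64(-4.9), np.float64(-1.1)]
scene 263 197
scene cam [ 973. -790.  794.]
side [706.9 -17.2 152.1] [708.7 -21.9 162.1]
go side [np.float64(4.9), np.float64(-2.3), np.float64(-0.4)]
side 187 142
side cam [ 339.  999. 1051.]
wrist [704.6 -17.3 146.9] [712.4 -22.1 158.2]
go wrist [np.float64(5.3), np.float64(11.0)]
wrist 334 175
wrist cam [620.  46. 380.]
```

View pics/all7.png

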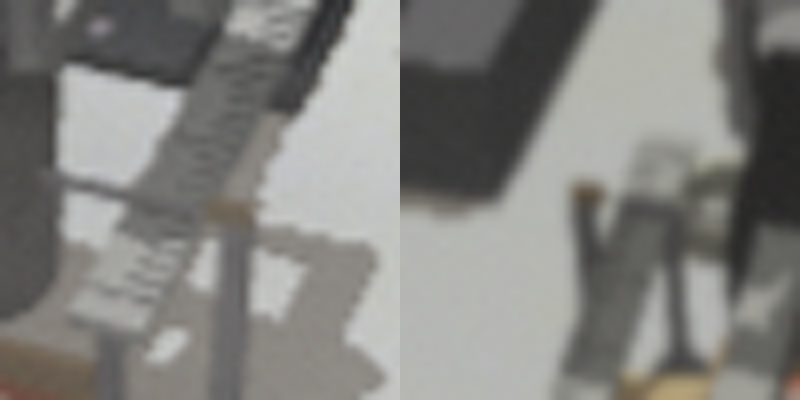

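View pics/w7.png

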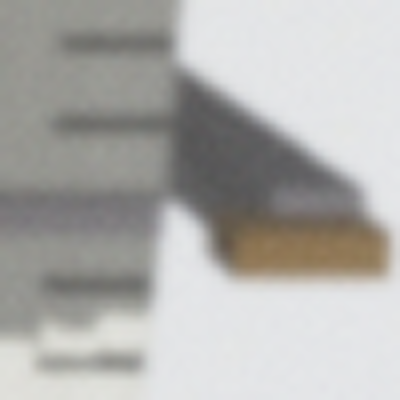

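The wrist crop shows the pointer centred at row ≈201.6. The post's top edge (z 156) is at row ≈198.4, and the brass top runs over rows 203–209.4. The post's edge fixes the mark's height.

```bash
python3 - <<'E'
from h import *
u=np.array([np.sin(.068),-np.cos(.068)])
p=camera("wrist")
a=ray(p,352.7,201.6,154); f=lambda c,r,z: round(u@(ray(p,c,r,z)-a)[:2],2)
print(a,"post edge+5:",f(373.5,198.4,156)+5)
for z in (158,160,162,164): print(z,"brass far/near/centre",f(372,203.1,z),f(372,209.4,z),f(372,206.3,z), "base far edge", f(372,201.5,156))
E
```

```text
[706.8453097  -19.57642134 154.        ] post edge+5: 1.5699999999999998
158 brass far/near/centre 0.03 5.53 2.82 base far edge -0.73
160 brass far/near/centre -0.61 4.84 2.15 base far edge -0.73
162 brass far/near/centre -1.24 4.16 1.49 base far edge -0.73
164 brass far/near/centre -1.88 3.47 0.83 base far edge -0.73
```

All three estimates say about 1.5 mm more.

>>> {"op": "send_rows", "data": {"series": [[[0.1,-1.6,0],0,1],[[0,0,0],0,1],[[0,0,0],0,1],[[0,0,0],0,1],[[0,0,0],0,1]]}}

```text
clock: 18.4
eef_pos: [623.8, -27.2, 299.3]
eef_rot: [3.141, -0.001, 1.64]
wrist_force: [4.7, 4.7, -4.2]
finger_gap: 32.7
finger_force: 30.0
```

```bash
python3 - <<'E'
from h import *
s=read_state(); print(s["eef_pos"],s["wrist_force"],s["finger_gap"])
p=camera("wrist")
im=p["color"]; im=im[175:225,334:384]
cv2.imwrite("pics/w8.png",cv2.resize(im,(400,400),interpolation=cv2.INTER_CUBIC))
for c,q in look(["scene","side"],["lever_tip"]): pass
E
```

```text
[623.84661943 -27.19051292 299.28772332] [ 4.74511763  4.70762498 -4.20157523] 32.65707894288198
scene lever_tip [([495.0, -211.0, 140.0], 0.67)]
side lever_tip [([493.0, -211.0, 141.0], 0.46)]
```

View pics/w8.png

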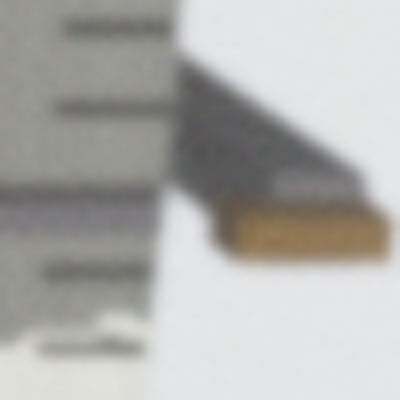

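The mark now sits 1.5 px higher in the crop against an unmoved pointer at row ≈201.5 (brass 205–262, post edge 172). That puts them in line once parallax is allowed for. The lever is still up and the grip is still squeezed, so I'll hand in.

```bash
python3 -c "
from cell import *
print(sign_off())"
```

```text
the job is handed in; nothing more can be done
None
```

I tested the trip (button pressed, lever dropped, then lifted back to stay up), drew the lamp out to the brass mark, and handed in with the grip still squeezed; by the last wrist picture the pointer is in line to about 1 mm, and the hand-in gave no verdict.

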